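Hang the blue harmonica on the spice rack's screw

ROBOT

A 7-joint arm with a two-finger parallel gripper is mounted at the origin on the work surface. World frame = base frame: x ahead of the robot, y to its left, z up, the work surface at z = 0. Lengths are in m, angles in degrees, forces in N, time in s.
With the tool pointing down it reaches from about 0.425 to 0.875 m from the base axis. Payload 4.7 kg.
Tool frame: the origin (TCP) lies on the mounting face of the last link; the fingertips stand 182 mm ahead of it and the grasp point (between the pads) lies 164 mm ahead of it; z points along the fingers, x is the direction in which the jaws open and shut, and the axes are right-handed (so a half turn about z gives the same grasp; the last joint's range is limited). The gripper opens to 87 mm and grips with 3 to 60 N. Pads are 19 mm wide; open, the fingers measure 117 mm over their backs; the gripper's body (75 mm by 190 mm) begins 51 mm behind the grasp point.
Start: joints at [-67.03, 18.392, -4.016, 83.108, 1.295, 78.541, -3.26], TCP at [0.245, 0.602, 0.405] pointing down, gripper open.
Joint ranges: [-163.93, 163.93], [-17.29, 119.83], [-79.2, 71.16], [3.27, 140.29], [-89.18, 269.18], [5.43, 117.66], [-154.24, 154.24]. Speed limits (degrees/s): [147.25, 147.25, 180, 180, 180, 180, 180].

INTERFACE

Orientations are given as [roll, pitch, yaw] about the fixed x, y, z axes, in that order (R = Rz(yaw) Ry(pitch) Rx(roll)).
In Python, from cell import status, cams, env, outline_of, landmark_of gives the robot as it stands. The module is installed in compiled form; this text tells all that it offers.
- The arm moves only by the tool jog_arm, never from a script. Its argument "rows" is a list of rows, each a list of 7 numbers: the closure, from 0 (fully open) to 1 (shut), then the shift along the tool's x, y, z in m, then the turn, a rotation vector about the tool's x, y, z in degrees. A call has 1 to 12 rows; each row shifts and turns the commanded pose from where the row before left it, along the tool's axes as they then stand; what a row does not reach is not made up. A row lasts 1/12 s, in which the tool goes at most 41.7 mm and 7.16 degrees, less where a joint would pass 70% of its speed; a pose out of reach is approached as far as the arm can. A call with a gripper value outside its range is refused whole. The fingers move at their own pace and stop on an object; "grip_force" is the grip in N (left out, the last holds). Time passes only in rows, so rows that do not move let the fingers close. It gives the time, the measured TCP pose, the force and the opening at its end, in the units of the state.
- status.get_obs(): the state, without advancing time (a new reading comes with each control period).
- cams.read_camera(name): name is "scene" or "top" or "wrist"; returns (picture, depth): 384x512x3 uint8, red, green, blue; 384x512 float32, m along the optical axis (not along the pixel's ray), 0 where there is no reading.
- cams.camera_params(name): a dict with "vfov" (degrees; the focal length in pixels is half the picture's height over the tangent of half this angle, whatever the lens; pixels are square), "cx", "cy" (the principal point, pixels), "k1" (the pictures are not rectified: a ray, as slopes to the right and down, at radius r is drawn at 1 + k1 r^2 times it, then the intrinsics apply), "eye" and "attitude" of the camera in the world. Camera axes: x right, y up, looking along -z (the intrinsics and any distortion apply to the point x, -y, -z); pixel columns grow to the right and rows downward; lengths in m; the calibration is good to about 2 mm. A picture is of the moment at which its call begins: read the wrist's pose just before it. camera_params takes no time and is no camera call; for the wrist camera it gives the pose at the moment of the call.
- env.sign_off(): hands the job in, once; it reports no verdict.
Trained networks look in the newest picture that a camera, given by its name, has taken for a name from the list of things; names that differ only in an ending like _2 or _b are one class to them, and where a whole thing is asked for, a point or a joint stands for the part that bears it (a point fixed in the world has none). Each returns a list of dicts, best first, with "conf" (0 to 1); they miss things now and then, are a little off and sometimes report something else, mostly with a low value. They report only what shows in the picture. A call takes as long as a camera call. They do not tell look-alikes from the thing itself.
- outline_of(camera, name): "pixels" (384x512 bool, what is visible of it) and "box" ([left, top, right, bottom] in pixels, round what is visible of it).
- landmark_of(camera, name): "position" ([row, column] in pixels: a listed point, or the origin of a listed thing).
The state is a dict: "time_s": time; "qpos": joint angles; "joint_velocities": joint speeds; "effort": joint torques, N m; "tool_pos": TCP position; "tool_rot": TCP orientation; "force": force on the tool from outside, world axes, zero at the start; "wrist_torque": the same for the moment, N m; "grip_width": finger opening in m.
Only numpy, scipy, OpenCV 4.12 (cv2) and the standard library are available. Lean on these libraries where they do the work, as an engineer would, in place of code of your own. Each camera call takes 0.05 s, during which the arm holds its last target. There are 200 camera calls.

TASK

Take the hanger that carries the blue harmonica, slip its keyhole over the brass screw head on the front of the spice rack's dark wooden panel, and pull it down until the screw's shank sits at the top of the slot, so that it hangs there by itself when you let go. Leave the red harmonica's hanger and the glass jam jar standing where they are.

Things in the scene. Friction and masses are not known exactly. Their poses are not given: they have to be found in the camera images.
- blue_hanger: Hanger with blue harmonica, upright on a blue foot, 0.22 kg. Origin on its underside; z up, +x to its back. In mm: foot x -25..30, y -38..38; harmonica to grip, 27 wide: x -15..5, y -13.5..13.5, z 6..106; metal plate x 25..30, y -38..38, top z 118, with keyhole right through: 50 mm hole centred at y 0, z 62, tapering up to an 18 mm wide slot whose closed top is at z 104; yaw within 0.3 rad
- screw (a point): Fixed level screw in the front of the rack's dark wooden panel (100 mm wide, 165 high; rack behind no higher). Shank 8 mm thick, 15 long from panel to the rear of its brass head (30 mm across, 4 thick). Point: mid-shank, 7.5 mm out from the panel, 145 above the counter. -x points out along the screw to the robot's side (yaw within 0.2 rad), z up. Shank at slot top: hanger origin 100 mm below
- red_hanger: Bystander: hanger of the same shape, size and axes as the blue one, but with red harmonica and red foot, standing on the counter; not to be moved. On both, 20 mm are free between plate and harmonica for the screw head; only a bracket below z 34 mm joins them. A hung hanger leans a few degrees, foot against the panel.
- jam_jar: Bystander: empty clear glass jam jar, 68 mm in diameter, 90 mm high, open at the top, standing on the counter; not to be moved. Origin: centre of its underside.
Mind the look-alikes: they are no part of the job. What is shaped like the blue_hanger but orange is not meant.

How it is judged (in metres and radians):
At the end, for the whole second after the job is handed in: The blue hanger hangs released and at rest (under 30 mm/s), within 0.3 rad of upright, its plate between panel and screw head: in its frame screw lies at z 90 to 106 mm, y within 10 mm of 0 and x 15 to 38 mm (z of screw in the frame of blue_hanger between 0.09 and 0.106 m and y of screw in the frame of blue_hanger between -0.01 and 0.01 m and x of screw in the frame of blue_hanger between 0.015 and 0.038 m and angle between blue_hanger's own z axis and vertical below 0.3 rad and linear speed of blue_hanger below 0.03 m/s); the robot touches nothing.
It fails at once if the red hanger is moved more than 30 mm or tipped over (distance of red_hanger from where it was at the start of the episode above 0.03 m or angle between red_hanger's own z axis and vertical above 0.35 rad).
It fails at once if the jam jar is moved more than 30 mm or tipped over (distance of jam_jar from where it was at the start of the episode above 0.03 m or angle between jam_jar's own z axis and vertical above 0.35 rad).
It also fails if it takes over 45 s, if anything falls off the work surface, if the arm or the gripper's body presses on something with over 40 N, if the wrist force passes 120 N, or if a joint passes its speed limit or range.

## Working session

There is one attempt and no reset: what is moved stays moved. The work goes in short steps, Python scripts to look and compute and a tool call to move; the robot and the scene stay as the last step left them, time stands still between calls to the robot, and variables do not carry over. Pictures are saved under pics/ and viewed, about 8 in all and at most 12, crops included, and the job is handed in when it is done.

Besides the shell and the picture viewer there is one more tool, called after "Request:" by a JSON object that holds its "op" and its "data". jog_arm: Moves the arm, as the interface text tells. Its arguments: {"type":"object","properties":{"rows":{"type":"array"},"grip_force":{"type":"number"}},"required":["rows"]}

```bash
mkdir -p pics
cat > h.py <<'E'
import numpy as np, cv2
from scipy.spatial.transform import Rotation as R
from cell import status, cams, env, outline_of, landmark_of
def att(p):
    a=np.array(p['attitude'],float)
    return a if a.shape==(3,3) else (R.from_euler('xyz',a,degrees=True).as_matrix() if a.size==3 else None)
def unproj(cam,rc,depth,p=None):
    """pixels (row,col) Nx2 + depth N -> world"""
    p=p or cams.camera_params(cam); f=192/np.tan(np.radians(p['vfov'])/2)
    rc=np.atleast_2d(rc).astype(float)
    d=np.stack([(rc[:,1]-p['cx'])/f,(rc[:,0]-p['cy'])/f],1); u=d.copy()
    for _ in range(20): u=d/(1+p['k1']*(u**2).sum(1,keepdims=True))
    z=np.asarray(depth).reshape(-1)
    c=np.stack([u[:,0]*z,-u[:,1]*z,-z],1)
    return c@att(p).T+np.array(p['eye'])
def cloud(cam,dep,p=None):
    r,c=np.mgrid[0:384,0:512]
    return unproj(cam,np.stack([r.ravel(),c.ravel()],1),dep.ravel(),p).reshape(384,512,3)
def save(n,im): cv2.imwrite('pics/'+n,im[...,::-1])
E
python3 - <<'E'
from h import *
print(status.get_obs())
for c in ['scene','top','wrist']: print(c,cams.camera_params(c))
a,da=cams.read_camera('scene')
for n in ['blue_hanger','red_hanger','jam_jar']:
    print('scene',n,[(round(x['conf'],2),x['box']) for x in outline_of('scene',n)])
print([(x['conf'],x['position']) for x in landmark_of('scene','screw')])
b,db=cams.read_camera('top')
for n in ['blue_hanger','red_hanger','jam_jar']:
    print('top',n,[(round(x['conf'],2),x['box']) for x in outline_of('top',n)])
print([(x['conf'],x['position']) for x in landmark_of('top','screw')])
np.savez('m1.npz',a=a,da=da,b=b,db=db)
save('scene1.png',a);save('top1.png',b)
E
```

```text
{'time_s': 0.0, 'qpos': array([-67.03031527,  18.4377405 ,  -4.01513864,  83.1731785 ,
         1.29377933,  78.53993416,  -3.26080857]), 'joint_velocities': array([ 0.0119625 ,  0.03034006, -0.09497213,  0.01827483,  0.00723867,
       -0.03379867, -0.04959621]), 'effort': array([-5.05037278e-04, -4.91292286e+01, -4.03987644e-01, -3.12525845e+01,
       -6.39721518e-02,  4.38476563e-02,  1.37228412e-04]), 'tool_pos': array([0.24515056, 0.60178328, 0.40369118]), 'tool_rot': array([1.79995425e+02, 1.05683586e-01, 6.78385974e+01]), 'force': array([-0.2540197 ,  0.98196904, -0.69592537]), 'wrist_torque': array([ 0.00306247,  0.01286603, -0.00236187]), 'grip_width': 0.08698947253926809}
scene {'vfov': 46.64247521086847, 'cx': 261.5237901815458, 'cy': 182.9535831075443, 'k1': -0.03469198171496872, 'eye': array([1.39698001, 0.26054243, 0.70682113]), 'attitude': array([ 5.74950697e+01, -1.39123697e-02,  1.05986396e+02])}
top {'vfov': 46.352969548055874, 'cx': 258.83830900632273, 'cy': 194.84073845567733, 'k1': -0.10730512917791826, 'eye': array([0.35033332, 0.00662482, 1.15228603]), 'attitude': array([  9.26803698,  -0.46448352, -89.3256465 ])}
wrist {'vfov': 59.29998422126529, 'cx': 250.43542811837048, 'cy': 200.29942233005448, 'k1': -0.08378611419116433, 'eye': array([0.1824601 , 0.62585635, 0.38353331]), 'attitude': array([-14.11324713,   0.11848801,  67.86891581])}
scene blue_hanger [(0.96, [181.7, 134.1, 199.3, 182.4]), (0.93, [155.2, 160.8, 192.0, 198.3])]
scene red_hanger [(0.95, [323.5, 191.6, 358.0, 241.5])]
scene jam_jar [(0.63, [268.4, 171.9, 289.7, 211.3])]
[(0.73, [204.0, 215.4])]
top blue_hanger [(0.98, [347.2, 253.4, 380.1, 286.3]), (0.92, [342.8, 210.1, 388.2, 239.0])]
top red_hanger [(0.83, [156.8, 194.1, 190.6, 225.0])]
top jam_jar [(0.79, [230.8, 215.1, 258.3, 248.0])]
[(0.86, [131.0, 287.7])]
```

Run:
```python
from h import *
m=np.load('m1.npz')
a=cv2.resize(m['a'][90:290,110:400],None,fx=2.6,fy=2.6,interpolation=cv2.INTER_CUBIC)
b=cv2.resize(m['b'][100:300,140:400],None,fx=2.9,fy=2.9,interpolation=cv2.INTER_CUBIC)
save('s1c.png',a); save('t1c.png',b)
```

```text
(no output)
```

View pics/s1c.png

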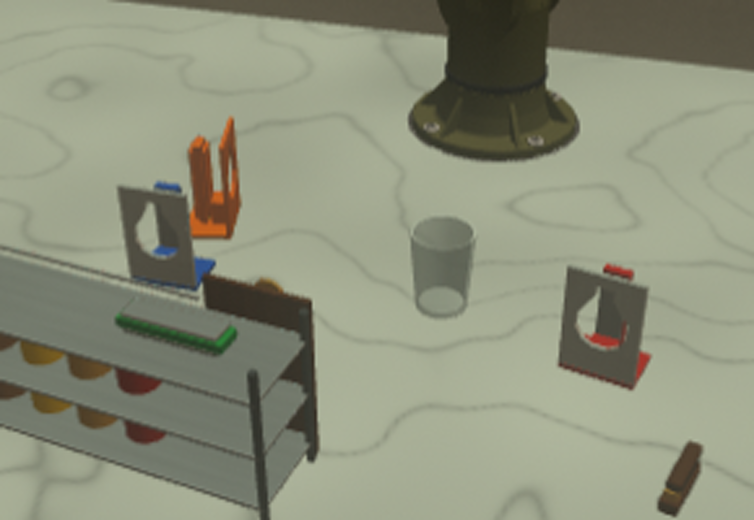

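View pics/t1c.png

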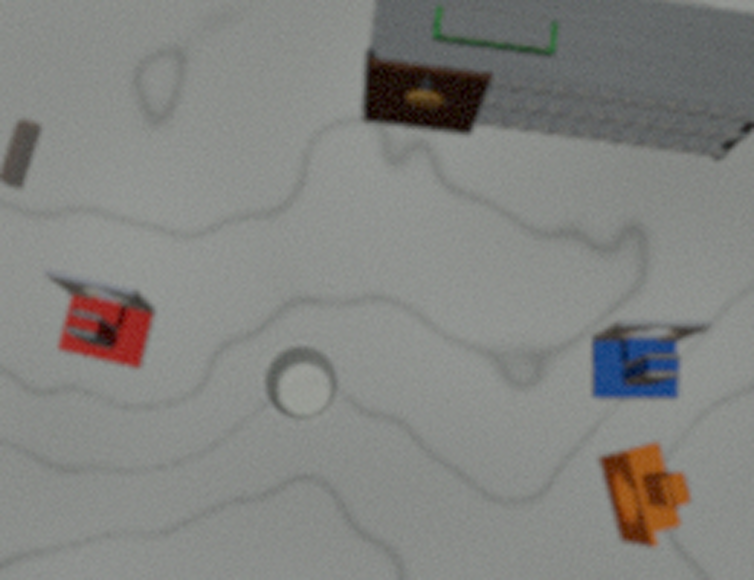

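Look-alikes: the grey-plate hanger with a blue foot (top pixel ~(225,365), scene ~(175,172)) is the blue one. The orange one (top ~(270,363), scene ~(160,190)) is the decoy. The colours in both crops show this clearly. The screw is at top ~(133,287).

Run:
```python
from h import *
m=np.load('m1.npz')
A=cloud('scene',m['da']);B=cloud('top',m['db'])
ha=cv2.cvtColor(m['a'],cv2.COLOR_RGB2HSV).astype(int);hb=cv2.cvtColor(m['b'],cv2.COLOR_RGB2HSV).astype(int)
def rep(n,P): print(n,len(P),'min',np.percentile(P,2,axis=0).round(4),'max',np.percentile(P,98,axis=0).round(4),'med',np.median(P,0).round(4))
def box(s,b): 
    k=np.zeros(s.shape[:2],bool);k[b[0]:b[1],b[2]:b[3]]=1;return k
# foot, top cam
for nm,P,h,bx in [('top',B,hb,(205,245,335,395)),('scene',A,ha,(155,205,150,200))]:
    k=box(h,bx)&(h[...,0]>100)&(h[...,0]<125)&(h[...,1]>110)&(P[...,2]>-.01)&(P[...,2]<.2)
    Q=P[k];rep(nm+' blue',Q)
    f=Q[(Q[:,2]<.015)]
    if len(f)>10: r=cv2.minAreaRect((f[:,:2]*1000).astype(np.float32));print('foot rect',r)
    t=Q[Q[:,2]>.085]
    if len(t)>3: rep('harm top',t)
# plate back from scene cam
k=box(ha,(160,200,153,188))&(ha[...,1]<60)&(A[...,2]>.02)&(A[...,2]<.112)
Q=A[k]; 
med=np.median(Q,0);Q=Q[np.linalg.norm(Q-med,axis=1)<.08];rep('plate',Q)
for _ in range(4):
    c=Q.mean(0);n=np.linalg.svd(Q-c)[2][2];d=(Q-c)@n;Q=Q[abs(d)<max(.003,1.5*d.std())]
print('plate n',n*np.sign(n[0]),'yaw',np.degrees(np.arctan(n[1]/n[0])),'c',c,len(Q),d.std())
rep('plate',Q)
# panel
k=box(hb,(118,146,262,312))&(m['b'].max(2)<75); Q=B[k]&0 if False else B[k]; rep('panel',Q)
Q=Q[(Q[:,2]>.01)&(Q[:,2]<.155)]
for _ in range(4):
    c=Q.mean(0);n=np.linalg.svd(Q-c)[2][2];d=(Q-c)@n;Q=Q[abs(d)<max(.003,1.5*d.std())]
print('panel n',n,'yaw',np.degrees(np.arctan(n[1]/n[0])),'c',c,len(Q),d.std()); rep('panel',Q)
# brass
k=box(hb,(125,145,272,300))&(hb[...,0]>12)&(hb[...,0]<30)&(hb[...,1]>100)&(hb[...,2]>90)
rep('brass',B[k]); rc=np.argwhere(k);print(rc.min(0),rc.max(0))
for P,h,bx in [(B,hb,(185,230,150,195)),(B,hb,(212,250,228,262))]: 
    k=box(h,bx)&(P[...,2]>.015);rep('byst',P[k])
```

```text
top blue 456 min [ 0.4334 -0.2918  0.0032] max [ 0.4803 -0.2234  0.1082] med [ 0.4538 -0.2468  0.0084]
foot rect ((457.256103515625, -258.2283020019531), (71.09317779541016, 49.54188537597656), 88.53268432617188)
harm top 48 min [ 0.4475 -0.2698  0.091 ] max [ 0.4559 -0.246   0.11  ] med [ 0.4515 -0.2555  0.1057]
scene blue 71 min [ 0.435  -0.2689  0.0054] max [ 0.4745 -0.2222  0.1093] med [ 0.4537 -0.2373  0.0094]
foot rect ((451.7864990234375, -225.57159423828125), (40.607872009277344, 17.06325912475586), 24.646730422973633)
harm top 14 min [ 0.4487 -0.2687  0.1052] max [ 0.4576 -0.2464  0.1106] med [ 0.4522 -0.2554  0.1066]
plate 618 min [ 0.4557 -0.2968  0.0217] max [ 0.4872 -0.2219  0.1104] med [ 0.4833 -0.2609  0.0609]
plate n [ 9.99995278e-01 -3.01575842e-03 -5.90241950e-04] yaw -0.17279052134225725 c [ 0.48379062 -0.25882151  0.06584763] 457 0.001439582483164144
plate 457 min [ 0.481  -0.297   0.0214] max [ 0.4863 -0.2218  0.1106] med [ 0.4838 -0.2583  0.0664]
panel 806 min [ 0.6591 -0.1104  0.0111] max [ 0.6841 -0.0163  0.1681] med [ 0.6765 -0.0624  0.1128]
panel n [-0.99207886  0.12382982 -0.02111191] yaw -7.114778190406981 c [ 0.67645712 -0.06339897  0.08580729] 602 0.0008414520863100066
panel 602 min [ 0.6697 -0.1103  0.013 ] max [ 0.6831 -0.0166  0.1536] med [ 0.6765 -0.0635  0.0841]
brass 22 min [ 0.6572 -0.0704  0.1145] max [ 0.674  -0.0491  0.1612] med [ 0.6596 -0.0596  0.1554]
[131 281] [134 290]
byst 460 min [0.4686 0.1685 0.019 ] max [0.5184 0.2411 0.1226] med [0.5028 0.2056 0.0858]
byst 353 min [0.4033 0.0056 0.0187] max [0.4673 0.0673 0.0951] med [0.4461 0.0395 0.0801]
```

Request:
{"op": "jog_arm", "data": {"rows": [[0,0,0,0,0,0,-5.55],[0,0,0,0,0,0,-5.55],[0,0,0,0,0,0,-5.55],[0,0,0,0,0,0,-5.5],[0,-0.0368,0.0159,0.0016,0,0,0],[0,-0.0368,0.0159,0.0016,0,0,0],[0,-0.0368,0.0159,0.0016,0,0,0],[0,-0.0368,0.0159,0.0016,0,0,0],[0,-0.0368,0.0159,0.0016,0,0,0],[0,-0.0368,0.0159,0.0016,0,0,0],[0,-0.0368,0.0159,0.0016,0,0,0],[0,-0.0368,0.0159,0.0016,0,0,0]]}}

```text
time_s: 1.5
tool_pos: [0.3727, 0.3055, 0.3922]
tool_rot: [180.0, -0.0, 90.0]
force: [0.5, 0.1, 0.8]
grip_width: 0.0868
```

Request:
{"op": "jog_arm", "data": {"rows": [[0,-0.0368,0.0159,0.0016,0,0,0],[0,-0.0368,0.0159,0.0016,0,0,0],[0,-0.0368,0.0159,0.0016,0,0,0],[0,-0.0368,0.0159,0.0016,0,0,0],[0,-0.0368,0.0159,0.0016,0,0,0],[0,-0.0368,0.0159,0.0016,0,0,0],[0,-0.0368,0.0159,0.0016,0,0,0],[0,-0.0368,0.0159,0.0016,0,0,0],[0,-0.0368,0.0159,0.0016,0,0,0],[0,-0.0368,0.0159,0.0016,0,0,0]]}}

```text
time_s: 2.33
tool_pos: [0.5316, -0.0624, 0.3764]
tool_rot: [179.9, -0.0, 90.0]
force: [1.0, 0.2, -0.3]
grip_width: 0.0868
```

Request:
{"op": "jog_arm", "data": {"rows": [[0,0,0,0,-6,0,0],[0,0,0,0,-6,0,0],[0,0,0,0,-6,0,0],[0,0,0,0,-6,0,0],[0,0,0,0,-6,0,0],[0,0,0,0,0,0,0],[0,0,0,0,0,0,0],[0,0,0,0,0,0,0]]}}

```text
time_s: 3.0
tool_pos: [0.5314, -0.0604, 0.3763]
tool_rot: [150.1, -0.0, 90.0]
force: [0.1, 0.4, 0.7]
grip_width: 0.0873
```

Run:
```python
from h import *
p=cams.camera_params('wrist');w,d=cams.read_camera('wrist')
lm=[(x['conf'],x['position']) for x in landmark_of('wrist','screw')];print(lm)
np.savez('w1.npz',w=w,d=d);save('w1.png',w)
C=cloud('wrist',d,p)
h=cv2.cvtColor(w,cv2.COLOR_RGB2HSV).astype(int)
r,c=map(int,lm[0][1])
print(p['eye'],h[r-6:r+7:3,c-6:c+7:3].reshape(-1,3)[::4])
# panel plane: pts with x .64-.7
k=(C[...,0]>.66)&(C[...,0]<.70)&(C[...,1]>-.12)&(C[...,1]<0)&(C[...,2]>.02)&(C[...,2]<.155)
Q=C[k]
for _ in range(6):
    m=Q.mean(0);n=np.linalg.svd(Q-m)[2][2];e=(Q-m)@n;Q=Q[abs(e)<max(.0015,2*e.std())]
print('panel',m,n*np.sign(n[0]),len(Q),e.std(),np.percentile(Q,[1,99],axis=0))
n*=np.sign(n[0])
# head: points 17-21 mm out front of panel
out=-(C-m)@n
k=(out>.012)&(out<.026)&(abs(C[...,1]+.06)<.03)&(abs(C[...,2]-.145)<.03)
H=C[k];print('head',len(H),np.median(H,0),(np.percentile(H,2,axis=0)+np.percentile(H,98,axis=0))/2,np.ptp(np.percentile(H,[1,99],axis=0),axis=0),np.median(out[k]))
```

```text
[(0.77, [209.1, 249.9])]
[ 0.48260548 -0.06132742  0.32580533] [[ 19 202 110]
 [ 20 200 111]
 [ 19 196 113]
 [ 18 189 112]
 [ 22 183 169]
 [ 18  74  69]
 [ 23 183 177]]
panel [ 0.67376004 -0.06495469  0.09529509] [ 0.99292482 -0.11873351 -0.00162802] 9803 0.00045369097809269617 [[ 0.66783333 -0.11265342  0.02210828]
 [ 0.67995954 -0.01534183  0.15426343]]
head 965 [ 0.65519484 -0.06155611  0.14749484] [ 0.65578119 -0.06162289  0.14601391] [0.00598567 0.02741702 0.0281771 ] 0.018904992184314764
```

View pics/w1.png

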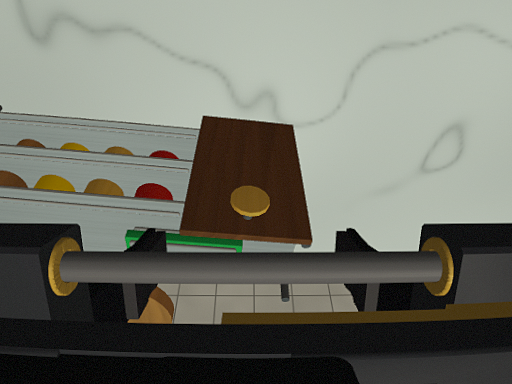

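The wrist view shows the brass head at (200,250) on the dark panel. The panel plane fit is clean, with yaw −6.8°. Next I go above the blue hanger.

Request:
{"op": "jog_arm", "data": {"rows": [[0,0,0,0,6,0,0],[0,0,0,0,6,0,0],[0,0,0,0,6,0,0],[0,0,0,0,6,0,0],[0,0,0,0,6,0,0],[0,-0.033,-0.0137,0,0,0,0],[0,-0.033,-0.0137,0,0,0,0],[0,-0.033,-0.0137,0,0,0,0],[0,-0.033,-0.0137,0,0,0,0],[0,-0.033,-0.0137,0,0,0,0],[0,-0.033,-0.0137,0,0,0,0],[0,0,0,0,0,0,0.8]]}}

```text
time_s: 4.1
tool_pos: [0.4455, -0.2659, 0.3767]
tool_rot: [-179.9, 0.2, 88.5]
force: [-0.5, -0.7, 0.2]
grip_width: 0.087
```

Request:
{"op": "jog_arm", "data": {"rows": [[0,0,0,0,0,0,0],[0,0,0,0,0,0,0],[0,0,0,0,0,0,0]]}}

```text
time_s: 4.35
tool_pos: [0.4501, -0.2571, 0.3759]
tool_rot: [-180.0, -0.0, 89.3]
force: [-0.4, -0.5, -0.4]
grip_width: 0.0872
```

Run:
```python
from h import *
o=status.get_obs();print(o['tool_pos'],o['tool_rot'],o['qpos'].round(1))
p=cams.camera_params('wrist');w,d=cams.read_camera('wrist')
C=cloud('wrist',d,p);h=cv2.cvtColor(w,cv2.COLOR_RGB2HSV).astype(int)
k=(h[...,0]>100)&(h[...,0]<125)&(h[...,1]>110)&(C[...,2]<.13)
for a,b in [(-.01,.015),(.1,.112)]:
    Q=C[k&(C[...,2]>a)&(C[...,2]<b)]
    if len(Q)>20: print(len(Q),np.percentile(Q,[1,50,99],axis=0).round(4),cv2.minAreaRect((Q[:,:2]*1000).astype(np.float32)))
k=(C[...,2]>.112)&(C[...,2]<.124)&(C[...,0]>.46)&(C[...,0]<.5); Q=C[k]
if len(Q)>10: print('plate top',len(Q),np.percentile(Q,[1,50,99],axis=0).round(4),np.degrees(np.arctan(np.polyfit(Q[:,1],Q[:,0],1)[0])))
save('w2.png',w)
```

```text
[ 0.45007272 -0.25713046  0.37585087] [-1.79967418e+02 -1.93015129e-02  8.93386225e+01] [-11.9   3.1  40.4 105.2  -2.1  72.5 118.4]
2229 [[ 0.4292 -0.2967  0.0037]
 [ 0.4475 -0.2581  0.0059]
 [ 0.4785 -0.2224  0.0077]] ((454.11505126953125, -259.78338623046875), (75.38036346435547, 50.29667663574219), 89.935791015625)
474 [[ 0.4439 -0.2728  0.1003]
 [ 0.4481 -0.2597  0.1057]
 [ 0.4537 -0.2467  0.1075]] ((451.0002136230469, -259.84515380859375), (26.362974166870117, 14.464971542358398), 88.81901550292969)
plate top 638 [[ 0.4787 -0.2965  0.1122]
 [ 0.4797 -0.2571  0.1173]
 [ 0.4823 -0.2219  0.1194]] 0.11965184927672895
```

View pics/w2.png

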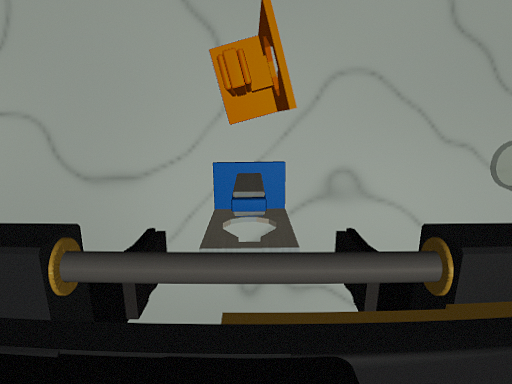

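The blue hanger is centred between the fingers at (195,250). The orange decoy is clear of them at (75,250). Descend and grip.

Request:
{"op": "jog_arm", "data": {"rows": [[0,-0.0026,-0.001,0,0,0,-0.7],[0,0,0,0.03,0,0,0],[0,0,0,0.03,0,0,0],[0,0,0,0.03,0,0,0],[0,0,0,0.025,0,0,0],[0,0,0,0.015,0,0,0],[0,0,0,0,0,0,0],[0,0,0,0,0,0,0],[0,0,0,0,0,0,0]]}}

```text
time_s: 5.15
tool_pos: [0.4488, -0.2611, 0.2471]
tool_rot: [179.9, 0.0, 89.9]
force: [-0.3, -0.4, 0.4]
grip_width: 0.0872
```

Request:
{"op": "jog_arm", "data": {"rows": [[1,0,0,0,0,0,0],[1,0,0,0,0,0,0],[1,0,0,0,0,0,0],[1,0,0,0,0,0,0],[1,0,0,0,0,0,0],[1,0,0,0,0,0,0],[1,0,0,0,0,0,0],[1,0,0,0,0,0,0],[1,0,0,0,0,0,0],[1,0,0,0,0,0,0]], "grip_force": 30}}

```text
time_s: 5.98
tool_pos: [0.4481, -0.2608, 0.2459]
tool_rot: [-180.0, -0.1, 89.9]
force: [0.0, 3.0, 2.8]
grip_width: 0.0282
```

Request:
{"op": "jog_arm", "data": {"rows": [[1,0,0,-0.021,0,0,0],[1,0,0,-0.031,0,0,0],[1,0,0,-0.031,0,0,3.4],[1,0,0,0,0,0,3.4],[1,0.0278,0.014,0,0,0,0],[1,0.0278,0.014,0,0,0,0],[1,0.0278,0.014,0,0,0,0],[1,0.0278,0.014,0,0,0,0],[1,0.0278,0.014,0,0,0,0],[1,0.0278,0.014,0,0,0,0],[1,0.0278,0.014,0,0,0,0],[1,0.0278,0.014,0,0,0,0]]}}

```text
time_s: 6.98
tool_pos: [0.5863, -0.0523, 0.3282]
tool_rot: [-179.9, 0.0, 83.1]
force: [-0.6, -0.1, -2.1]
grip_width: 0.0268
```

Request:
{"op": "jog_arm", "data": {"rows": [[1,0,0,0,0,0,0],[1,0,0,0,0,0,0],[1,0,0,0,0,0,0],[1,0,0,0,0,0,0]]}}

```text
time_s: 7.32
tool_pos: [0.5853, -0.0553, 0.3286]
tool_rot: [-179.9, 0.0, 83.0]
force: [-1.1, 0.4, -1.3]
grip_width: 0.0266
```

Run:
```python
from h import *
o=status.get_obs();print(o['tool_pos'],o['tool_rot'],o['qpos'].round(1),o['grip_width'],o['force'])
p=cams.camera_params('wrist');w,d=cams.read_camera('wrist')
C=cloud('wrist',d,p);h=cv2.cvtColor(w,cv2.COLOR_RGB2HSV).astype(int)
blue=(h[...,0]>100)&(h[...,0]<125)&(h[...,1]>110)
for a,b in [(.05,.11),(.17,.21)]:
    Q=C[blue&(C[...,2]>a)&(C[...,2]<b)]
    if len(Q)>20: print(len(Q),np.percentile(Q,[1,50,99],axis=0).round(4),cv2.minAreaRect((Q[:,:2]*1000).astype(np.float32)))
t=np.array(o['tool_pos']);u=np.array([.993,-.118,0]);v=np.array([.118,.993,0])
L=np.stack([(C-t)@u,(C-t)@v,C[...,2]],-1)
k=(L[...,0]>.02)&(L[...,0]<.05)&(abs(L[...,1])<.05)&(L[...,2]>.185)&(L[...,2]<.21);Q=L[k]
if len(Q)>10: print('plate top rel TCP',len(Q),np.percentile(Q,[1,50,99],axis=0).round(4))
a,da=cams.read_camera('scene');b,db=cams.read_camera('top')
B=cloud('top',db)
save('s3.png',np.hstack([cv2.resize(a[110:230,130:270],(560,480)),cv2.resize(w[100:320,120:400],None,fx=.85,fy=.85)[:187].repeat(1,0) if 0 else cv2.resize(w[140:260,200:260],(240,480))]))
```

```text
[ 0.58527623 -0.05525759  0.32858533] [-1.79943682e+02  4.83027730e-02  8.29694652e+01] [-24.8  15.   32.3  99.   -8.5  68.6  92.7] 0.0266449522860292 [-1.12033945  0.35021456 -1.33061739]
3725 [[ 0.5636 -0.0942  0.0865]
 [ 0.5773 -0.0547  0.0888]
 [ 0.6038 -0.0189  0.0904]] ((586.2642822265625, -56.807167053222656), (75.5466537475586, 40.25876998901367), 82.9594955444336)
1477 [[ 0.5748 -0.0738  0.184 ]
 [ 0.5857 -0.0563  0.1888]
 [ 0.5916 -0.0374  0.2066]] ((581.916259765625, -57.13673400878906), (43.81478500366211, 19.210790634155273), 82.7214584350586)
```

View pics/s3.png

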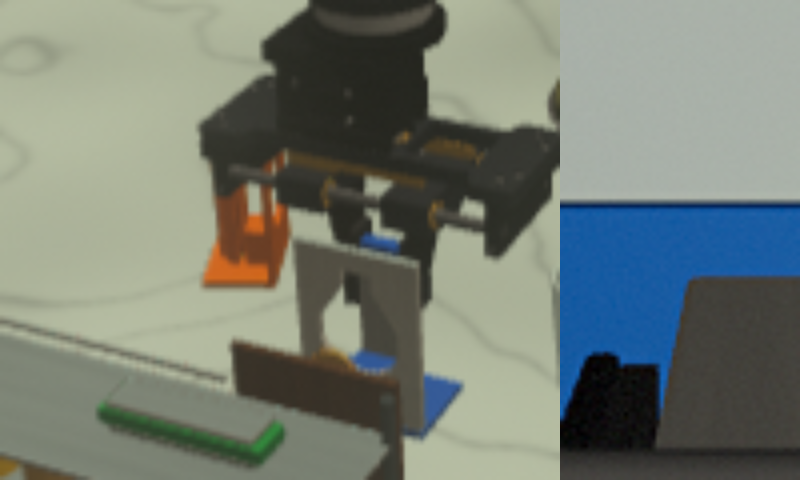

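The scene view shows the hanger upright in the grip, in front of the screw head, with the hole at head height. Its lateral offset is about 3 mm. I correct that and advance.

Request:
{"op": "jog_arm", "data": {"rows": [[1,0.0025,0,0,0,0,0],[1,0,0,0,0,0,0],[1,0,0.008,0,0,0,0],[1,0,0.008,0,0,0,0],[1,0,0.008,0,0,0,0],[1,0,0.008,0,0,0,0],[1,0,0.008,0,0,0,0],[1,0,0.008,0,0,0,0],[1,0,0,0,0,0,0],[1,0,0,0,0,0,0],[1,0,0,0,0,0,0],[1,0,0,0,0,0,0]]}}

```text
time_s: 8.47
tool_pos: [0.6336, -0.0571, 0.3289]
tool_rot: [-180.0, -0.0, 83.1]
force: [-0.0, 0.0, -2.8]
grip_width: 0.027
```

Run:
```python
from h import *
o=status.get_obs();print(o['tool_pos'],o['tool_rot'],o['grip_width'],o['force'])
p=cams.camera_params('wrist');w,d=cams.read_camera('wrist')
C=cloud('wrist',d,p);h=cv2.cvtColor(w,cv2.COLOR_RGB2HSV).astype(int)
blue=(h[...,0]>100)&(h[...,0]<125)&(h[...,1]>110)
Q=C[blue&(C[...,2]>.05)&(C[...,2]<.11)];r=cv2.minAreaRect((Q[:,:2]*1000).astype(np.float32));print(r,np.median(Q[:,2]))
u=np.array([.993,-.118]);v=np.array([.118,.993]);S=np.array([.6666,-.063])
print('front-edge hx', 'screw hx', -.025+((S-0)@u-np.percentile(Q[:,:2]@u,1)), 'lat',S@v-np.mean(np.percentile(Q[:,:2]@v,[.5,99.5])))
a,da=cams.read_camera('scene');b,_=cams.read_camera('top')
save('s4.png',np.hstack([cv2.resize(a[130:220,160:250],(400,400),interpolation=2),cv2.resize(b[100:180,250:330],(400,400),interpolation=2)]))
```

```text
[ 0.63361483 -0.05709032  0.32888968] [-1.79973106e+02 -8.94350064e-03  8.30801318e+01] 0.026966544892908378 [-0.01274907  0.01162314 -2.81467749]
((634.8694458007812, -58.124141693115234), (76.21794891357422, 40.22663879394531), 83.12274932861328) 0.08911069673880478
front-edge hx screw hx 0.026931260806204137 lat -0.000992240821323112
```

View pics/s4.png

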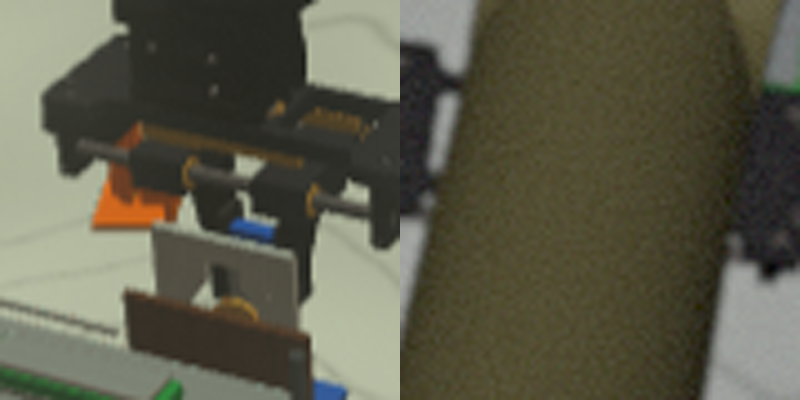

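The head shows through the keyhole, there are no contact forces, and the offsets are x 27 mm and lateral −1 mm. Now I pull down.

Request:
{"op": "jog_arm", "data": {"rows": [[1,0,0,0.005,0,0,0],[1,0,0,0.005,0,0,0],[1,0,0,0.005,0,0,0],[1,0,0,0.005,0,0,0],[1,0,0,0.005,0,0,0],[1,0,0,0.004,0,0,0],[1,0,0,0.003,0,0,0],[1,0,0,0.002,0,0,0],[1,0,0,0,0,0,0],[1,0,0,0,0,0,0]]}}

```text
time_s: 9.45
tool_pos: [0.634, -0.057, 0.295]
tool_rot: [180.0, -0.0, 83.1]
force: [0.1, 0.1, -2.2]
grip_width: 0.0267
```

Request:
{"op": "jog_arm", "data": {"rows": [[1,0,0,0.0015,0,0,0],[1,0,0,0.001,0,0,0],[1,0,0,0,0,0,0],[1,0,0,0,0,0,0]]}}

```text
time_s: 9.78
tool_pos: [0.6339, -0.057, 0.2925]
tool_rot: [180.0, -0.0, 83.1]
force: [0.7, 0.0, -2.0]
grip_width: 0.0272
```

Request:
{"op": "jog_arm", "data": {"rows": [[1,0,0,0.001,0,0,0],[1,0,0,0,0,0,0],[1,0,0,0.001,0,0,0],[1,0,0,0,0,0,0],[1,0,0,0,0,0,0]]}}

```text
time_s: 10.2
tool_pos: [0.634, -0.057, 0.2905]
tool_rot: [180.0, -0.0, 83.1]
force: [0.9, -0.2, -2.5]
grip_width: 0.0269
```

Request:
{"op": "jog_arm", "data": {"rows": [[1,0,0,0.001,0,0,0],[1,0,0,0,0,0,0],[1,0,0,0,0,0,0]]}}

```text
time_s: 10.45
tool_pos: [0.634, -0.0571, 0.2901]
tool_rot: [180.0, -0.0, 83.1]
force: [-1.9, 1.2, 2.4]
grip_width: 0.0269
```

Request:
{"op": "jog_arm", "data": {"rows": [[1,0,0,0.001,0,0,0],[1,0,0,0,0,0,0],[1,0,0,0,0,0,0]]}}

```text
time_s: 10.7
tool_pos: [0.6341, -0.0571, 0.2899]
tool_rot: [179.9, -0.0, 83.1]
force: [-4.2, 0.5, 7.2]
grip_width: 0.0268
```

Contact comes at the expected height: the force rises to +7 N, so the shank is at the slot top. Release, wait, then withdraw straight up.

Request:
{"op": "jog_arm", "data": {"rows": [[0.6,0,0,0,0,0,0],[0.5,0,0,0,0,0,0],[0.4,0,0,0,0,0,0],[0.3,0,0,0,0,0,0],[0.3,0,0,0,0,0,0],[0.3,0,0,0,0,0,0],[0.3,0,0,0,0,0,0],[0.3,0,0,0,0,0,0],[0.3,0,0,0,0,0,0],[0.3,0,0,0,0,0,0]]}}

```text
time_s: 11.53
tool_pos: [0.6339, -0.057, 0.2885]
tool_rot: [180.0, -0.0, 83.1]
force: [-0.2, -0.2, -0.3]
grip_width: 0.061
```

Request:
{"op": "jog_arm", "data": {"rows": [[0.3,0,0,-0.01,0,0,0],[0.3,0,0,-0.02,0,0,0],[0.3,0,0,-0.03,0,0,0],[0.3,0,0,-0.03,0,0,0],[0.3,0,0,-0.03,0,0,0],[0.3,0,-0.03,-0.01,0,0,0],[0.3,0,-0.03,0,0,0,0],[0.3,0,-0.03,0,0,0,0],[0.3,0,-0.03,0,0,0,0],[0.3,0,0,0,0,0,0],[0.3,0,0,0,0,0,0],[0.3,0,0,0,0,0,0]]}}

```text
time_s: 12.53
tool_pos: [0.5152, -0.0427, 0.4195]
tool_rot: [179.9, -0.0, 83.1]
force: [0.5, 0.9, 0.1]
grip_width: 0.0607
```

Run:
```python
from h import *
o=status.get_obs();print(o['time_s'],o['tool_pos'],o['grip_width'],o['force'])
p=cams.camera_params('wrist');w,d=cams.read_camera('wrist');C=cloud('wrist',d,p)
a,da=cams.read_camera('scene');b,db=cams.read_camera('top');B=cloud('top',db)
h=cv2.cvtColor(w,cv2.COLOR_RGB2HSV).astype(int)
Q=C[(h[...,0]>100)&(h[...,0]<125)&(h[...,1]>110)]
print('blue',len(Q),np.percentile(Q,[1,50,99],axis=0).round(4))
m=np.load('m1.npz')
for bx in [(185,230,150,195),(212,250,228,262)]:
    s=np.s_[bx[0]:bx[1],bx[2]:bx[3]]; print('byst diff',np.abs(m['b'][s].astype(int)-b[s]).mean())
save('s5.png',np.hstack([cv2.resize(a[120:240,150:270],(400,400),interpolation=2),cv2.resize(w[60:290,130:360],(400,400),interpolation=2)]))
```

```text
12.5333 [ 0.51522945 -0.04271063  0.41950676] 0.06065935937341259 [0.48835871 0.91134409 0.10049028]
blue 3438 [[ 0.47   -0.0974  0.0484]
 [ 0.4907 -0.0469  0.3282]
 [ 0.6696  0.0187  0.3568]]
byst diff 14.825843621399176
byst diff 22.894994840041278
```

View pics/s5.png

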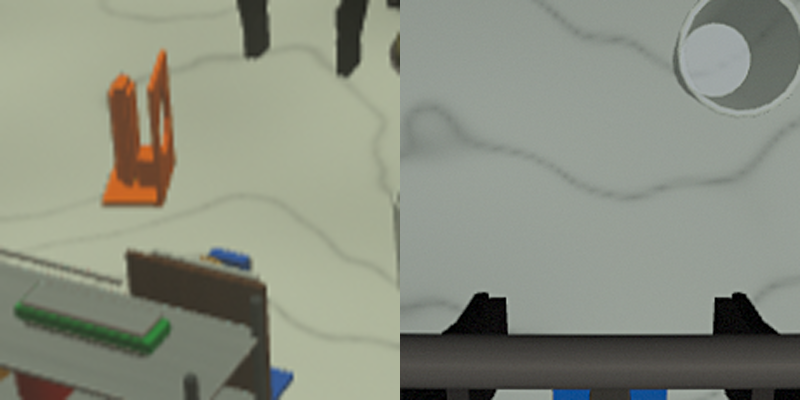

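It still hangs: the harmonica top shows above the panel at (230,258) in the crop. I tilt the tool to check from the front.

Request:
{"op": "jog_arm", "data": {"rows": [[0.3,0,-0.02,0,-6,0,0],[0.3,0,0,0,-6,0,0],[0.3,0,0,0,-6,0,0],[0.3,0,0,0,-6,0,0],[0.3,0,0,0,-6,0,0],[0.3,0,0,0,0,0,0],[0.3,0,0,0,0,0,0],[0.3,0,0,0,0,0,0]]}}

```text
time_s: 13.35
tool_pos: [0.4954, -0.0405, 0.4185]
tool_rot: [150.2, 0.0, 83.0]
force: [-0.0, -0.1, 0.9]
grip_width: 0.0608
```

Run:
```python
from h import *
p=cams.camera_params('wrist');w,d=cams.read_camera('wrist');C=cloud('wrist',d,p)
h=cv2.cvtColor(w,cv2.COLOR_RGB2HSV).astype(int)
Q=C[(h[...,0]>100)&(h[...,0]<125)&(h[...,1]>110)&(C[...,2]<.2)]
u=np.array([.993,-.118,0]);v=np.array([.118,.993,0]);S=np.array([.6666,-.063,.145])
L=np.stack([(Q-S)@u,(Q-S)@v,Q[:,2]-.145],1)
print('blue rel screw',len(L),np.percentile(L,[1,50,99],axis=0).round(4))
for a,b in [(-.11,-.075),(-.03,.02)]:
    q=L[(L[:,2]>a)&(L[:,2]<b)];print(len(q),np.percentile(q,[1,50,99],axis=0).round(4) if len(q) else '')
A=np.stack([(C-S)@u,(C-S)@v,C[...,2]-.145],-1)
k=(A[...,2]>.005)&(A[...,2]<.03)&(abs(A[...,1])<.045)&(A[...,0]>-.03)&(A[...,0]<.03)
print('plate/panel top',np.percentile(A[k],[1,25,50,75,99],axis=0).round(4))
b,db=cams.read_camera('top');B=cloud('top',db)
for n in ['red_hanger','jam_jar']: print(n,[(round(x['conf'],2),x['box']) for x in outline_of('top',n)][:2])
save('w6.png',w)
```

```text
blue rel screw 2587 [[-0.0483 -0.0358 -0.098 ]
 [-0.0324  0.0011 -0.0955]
 [ 0.0018  0.0381  0.005 ]]
2134 [[-0.0483 -0.036  -0.0982]
 [-0.0303  0.0012 -0.0957]
 [ 0.0019  0.0383 -0.0934]]
425 [[-0.0384 -0.012  -0.0214]
 [-0.0348  0.0011  0.0039]
 [-0.0272  0.0142  0.0056]]
plate/panel top [[-0.0122 -0.0435  0.0052]
 [-0.0022 -0.0186  0.0115]
 [-0.0003  0.0002  0.0159]
 [ 0.0076  0.0198  0.0182]
 [ 0.0126  0.0437  0.0207]]
red_hanger [(0.78, [158.2, 194.2, 191.0, 224.0])]
jam_jar [(0.65, [230.0, 213.8, 245.0, 245.8])]
```

View pics/w6.png

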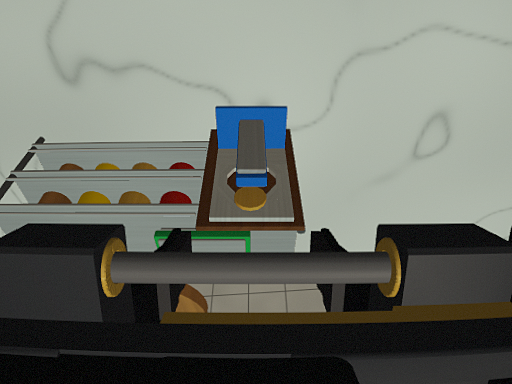

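The head at (197,250) lies in front of the plate. The hanger hangs centred (lateral +1 mm, origin about 100 mm below the screw, a few degrees of lean).

```bash
python3 -c "
from h import *
print(env.sign_off(), status.get_obs()['force'])"
```

```text
the job is handed in; nothing more can be done
the job is handed in; nothing more can be done
```

The blue harmonica's hanger hangs by itself on the brass screw, and I handed the job in at about 13.5 s. I gripped it by the harmonica, slipped the keyhole over the screw head and pulled down until the shank met the slot top. Contact came at the expected height, at about 7 N. I then released it and withdrew the gripper.

**Final checks:**
- **Hang:** the last wrist picture shows the brass head in front of the plate. The hanger is centred to about 1 mm, its origin is about 100 mm below the screw, and it leans a few degrees.
- **Robot clear:** the gripper was open and well away from the hanger, with readings under 1 N (noise level).
- **At rest:** I did not measure its speed; it was still hanging about 2 s after release.
- **Red hanger:** the detected outline in the top view stayed within about 1.5 pixels.
- **Jam jar:** its left edge stayed within about 1 pixel. Its outline came out narrower on the right, I think because the arm covered that side. A raw pixel comparison of the regions round both bystanders also showed changes, which I put down to the arm and its shadow and did not check further.

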